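Line up setting discs by diameter on the inspection tray

TASK

Get the setting discs ready for the measuring machine: line up the four steel discs with blue knobs on the tray's black pads in order of diameter, one to a pad, the smallest on the pad next to the red end block and the largest at the far end. Set each one down flat and centred on its pad; do not let any of them drop, and leave all four released.

Things in the scene. Friction and masses are not known exactly. Their poses are not given: they have to be found in the camera images.
- disc_34: smallest of four loose setting discs: steel disc 34 mm in diameter, 14 mm thick, standing flat, with an upright round blue grip knob (diameter 24 mm on all four) in its middle from 14 to 56 mm above the underside. Origin at the centre of the underside, z up. About 120 g. Starts on the yellow table on the robot's side of the tray.
- disc_46: second smallest of four loose setting discs: steel disc 46 mm in diameter, 14 mm thick, standing flat, with an upright round blue grip knob (diameter 24 mm on all four) in its middle from 14 to 56 mm above the underside. Origin at the centre of the underside, z up. About 200 g. Starts on the yellow table on the robot's side of the tray.
- disc_58: second largest of four loose setting discs: steel disc 58 mm in diameter, 14 mm thick, standing flat, with an upright round blue grip knob (diameter 24 mm on all four) in its middle from 14 to 56 mm above the underside. Origin at the centre of the underside, z up. About 300 g. Starts on the yellow table on the robot's side of the tray.
- disc_70: largest of four loose setting discs: steel disc 70 mm in diameter, 14 mm thick, standing flat, with an upright round blue grip knob (diameter 24 mm on all four) in its middle from 14 to 56 mm above the underside. Origin at the centre of the underside, z up. About 420 g. Starts on the yellow table on the robot's side of the tray.
- pad_a: one of four equal black rubber pads fixed in a row, 84 mm apart, on an aluminium tray: at the +y end of the tray (its own frame) (row order a, b, c, d). 76 mm in diameter, 6 mm thick, flat, with a white rim line and centre dot. Origin at the centre of its underside, 10 mm above the table: its top is 6 mm above the origin, 16 mm above the table; z up, y along the row.
- pad_b: one of four equal black rubber pads fixed in a row, 84 mm apart, on an aluminium tray: second from the +y end (row order a, b, c, d). 76 mm in diameter, 6 mm thick, flat, with a white rim line and centre dot. Origin at the centre of its underside, 10 mm above the table: its top is 6 mm above the origin, 16 mm above the table; z up, y along the row.
- pad_c: one of four equal black rubber pads fixed in a row, 84 mm apart, on an aluminium tray: third from the +y end (row order a, b, c, d). 76 mm in diameter, 6 mm thick, flat, with a white rim line and centre dot. Origin at the centre of its underside, 10 mm above the table: its top is 6 mm above the origin, 16 mm above the table; z up, y along the row.
- pad_d: one of four equal black rubber pads fixed in a row, 84 mm apart, on an aluminium tray: at the -y end (row order a, b, c, d). 76 mm in diameter, 6 mm thick, flat, with a white rim line and centre dot. Origin at the centre of its underside, 10 mm above the table: its top is 6 mm above the origin, 16 mm above the table; z up, y along the row.
- stop_red: red plastic end block fixed on the tray, 70 x 24 mm and 18 mm high, at one end of the row of pads, its centre 60 mm beyond the centre of the nearest pad (in line with the row); it may be at either end, beside pad_a or beside pad_d; a like grey block is at the other end. Origin at the centre of its underside, 10 mm above the table.
Mind the look-alikes: they are no part of the job. Leave any orange or purple look-alike of the disc_58 alone. What is shaped like the disc_46 but orange or turquoise is not meant.

How it is judged:
At the end, for the whole second after the job is handed in: All four discs stand flat (within 0.08 rad), at rest and released on the pads, each within 12 mm of its pad's centre, in order of diameter with the smallest on the pad next to the red end block and the largest on the pad farthest from it (((horizontal distance between stop_red and pad_a below 0.1 m and horizontal distance between disc_34 and pad_a below 0.012 m and z of disc_34 in the frame of pad_a between 0.002 and 0.01 m and horizontal distance between disc_46 and pad_b below 0.012 m and z of disc_46 in the frame of pad_b between 0.002 and 0.01 m and horizontal distance between disc_58 and pad_c below 0.012 m and z of disc_58 in the frame of pad_c between 0.002 and 0.01 m and horizontal distance between disc_70 and pad_d below 0.012 m and z of disc_70 in the frame of pad_d between 0.002 and 0.01 m) or (horizontal distance between stop_red and pad_d below 0.1 m and horizontal distance between disc_34 and pad_d below 0.012 m and z of disc_34 in the frame of pad_d between 0.002 and 0.01 m and horizontal distance between disc_46 and pad_c below 0.012 m and z of disc_46 in the frame of pad_c between 0.002 and 0.01 m and horizontal distance between disc_58 and pad_b below 0.012 m and z of disc_58 in the frame of pad_b between 0.002 and 0.01 m and horizontal distance between disc_70 and pad_a below 0.012 m and z of disc_70 in the frame of pad_a between 0.002 and 0.01 m)) and angle between each of disc_34, disc_46, disc_58, disc_70's own z axis and vertical below 0.08 rad and linear speed of each of disc_34, disc_46, disc_58, disc_70 below 0.02 m/s and contact force between each of disc_34, disc_46, disc_58, disc_70 and the fingers below 0.05 N); the robot touches nothing.
It fails at once if the 34 mm disc is let go in the air (its underside more than 20 mm above the pads' tops, untouched by the fingers) (height (world z) of disc_34 above 0.036 m and contact force between disc_34 and the fingers below 0.02 N).
It fails at once if the 46 mm disc is let go in the air (its underside more than 20 mm above the pads' tops, untouched by the fingers) (height (world z) of disc_46 above 0.036 m and contact force between disc_46 and the fingers below 0.02 N).
It fails at once if the 58 mm disc is let go in the air (its underside more than 20 mm above the pads' tops, untouched by the fingers) (height (world z) of disc_58 above 0.036 m and contact force between disc_58 and the fingers below 0.02 N).
It fails at once if the 70 mm disc is let go in the air (its underside more than 20 mm above the pads' tops, untouched by the fingers) (height (world z) of disc_70 above 0.036 m and contact force between disc_70 and the fingers below 0.02 N).
It also fails if it takes over 83 s, if anything falls off the work surface, if the arm or the gripper's body presses on something with over 40 N, if the wrist force passes 120 N, or if a joint passes its speed limit or range.

ROBOT

A 6-joint arm with a two-finger parallel gripper is mounted at the origin on the work surface. World frame = base frame: x ahead of the robot, y to its left, z up, the work surface at z = 0. Lengths are in m, angles in rad, forces in N, time in s.
With the tool pointing down it reaches from about 0.275 to 0.975 m from the base axis. Payload 8.4 kg.
Tool frame: the origin (TCP) lies at the very end of the fingers, on their centre line; the grasp point (between the pads) lies 19 mm behind it; z points along the fingers, y is the line along which they close (so a half turn about z gives the same grasp; the last joint's range is limited). The gripper opens to 92 mm and grips with 3 to 60 N. Pads are 20 mm wide; open, the fingers measure 128 mm over their backs; the gripper's body (75 mm by 189 mm) begins 69 mm behind the grasp point.
Start: joints at [-1.241, 0.353, 1.633, -0, 1.155, -0.002], TCP at [0.204, -0.591, 0.215] pointing down, gripper open.
Joint ranges: [-2.63, 2.63], [-0.92, 2.1], [0.06, 2.66], [-1.3, 4.44], [0, 2.69], [-3.02, 3.02]. Speed limits (rad/s): [2.22, 2.22, 2.79, 3.14, 3.14, 3.14].

INTERFACE

Orientations are given as a unit quaternion [w, x, y, z].
In Python, from rig import bot, effector, planner, sense, viewer, sign_off gives the robot as it stands. The module is installed in compiled form; this text tells all that it offers. Calls block until the motion is done:
- bot.goto(position, orientation): joint-space move of the TCP to a pose.
- bot.servo_line(position, orientation=None, vel=0.15, guard=None): straight line of the TCP; orientation=None keeps the orientation; vel is the mean speed in m/s. With guard (N) it stops when the force on the tool has changed by that much, and returns True; else False.
- bot.move_joints(angles): joint-space move.
- effector.open_jaws() and effector.grab(): open the fingers fully, or close them until they stop; the grip force is fixed at half the most.
- bot.pause(seconds).
- planner.ik(position, orientation): joint angles nearest the present ones, or None.
- sense(): the state.
- viewer.snapshot(name): name is "scene" or "top" or "wrist"; returns (picture, depth): 384x512x3 uint8, red, green, blue; 384x512 float32, m along the optical axis (not along the pixel's ray), 0 where there is no reading.
- viewer.camera_model(name): a dict with "fx", "fy", "cx", "cy" (pixels), "R" (3x3) and "t" (3): a world point X has camera coordinates R X + t; the wrist camera has in their place "T_tool_cam" (4x4, takes a point from camera to tool coordinates, whose origin is the TCP and whose axes are the flange's). Camera axes: x right, y down, z forward; pixel columns grow to the right and rows downward; lengths in m; the calibration is good to about 2 mm. A picture is of the moment at which its call begins: read the wrist's pose just before it. camera_model takes no time and is no camera call.
A pose or a line that the arm cannot do raises bot.PlanningError and nothing moves.
- sign_off(): hands the job in; it is judged then, once.
The state is a dict: "time": time; "q": joint angles; "qvel": joint speeds; "joint_efforts": joint torques, N m; "tcp_pos": TCP position; "ee_rot": TCP orientation; "ft_force": force on the tool from outside, world axes, zero at the start; "ft_torque": the same for the moment, N m; "finger_gap": finger opening in m; "grip_force": force on a finger pad.
Only numpy, scipy, OpenCV 4.12 (cv2) and the standard library are available. Lean on these libraries where they do the work, as an engineer would, in place of code of your own. Each camera call takes 0.05 s, during which the arm holds its last target. There are 200 camera calls.

## Working session

There is one attempt and no reset: what is moved stays moved. The work goes in short steps, each a Python script; the robot and the scene stay as the last script left them, time stands still between calls to the robot, and variables do not carry over. Pictures are saved under pics/ and viewed, at most 14 in all, crops included, and the job is handed in when it is done.

```bash
mkdir -p pics; python3 - <<'E'
from rig import *
import cv2,numpy as np
for n in("top","scene"):
    p,d=viewer.snapshot(n); cv2.imwrite(f"pics/{n}0.png",cv2.resize(p[:,:,::-1],None,fx=1.5,fy=1.5)); np.savez(f"{n}.npz",p=p,d=d)
    m=viewer.camera_model(n); print(n,{k:np.round(np.array(v),3).tolist() for k,v in m.items()})
s=sense();print(s["ee_rot"],s["time"],s["finger_gap"])
E
```

```text
top {'fx': 363.048, 'fy': 363.048, 'cx': 250.451, 'cy': 187.799, 'R': [[0.007, -1.0, -0.005], [-0.982, -0.006, -0.187], [0.187, 0.006, -0.982]], 't': [0.021, 0.504, 0.908]}
scene {'fx': 372.485, 'fy': 372.485, 'cx': 258.458, 'cy': 192.897, 'R': [[0.322, 0.947, -0.008], [0.559, -0.197, -0.805], [-0.764, 0.255, -0.593]], 't': [-0.187, -0.232, 1.391]}
[-5.92337506e-04  9.86267112e-01  1.65156961e-01 -1.09618456e-04] 0.1 0.0915122292762725
```

View pics/top0.png

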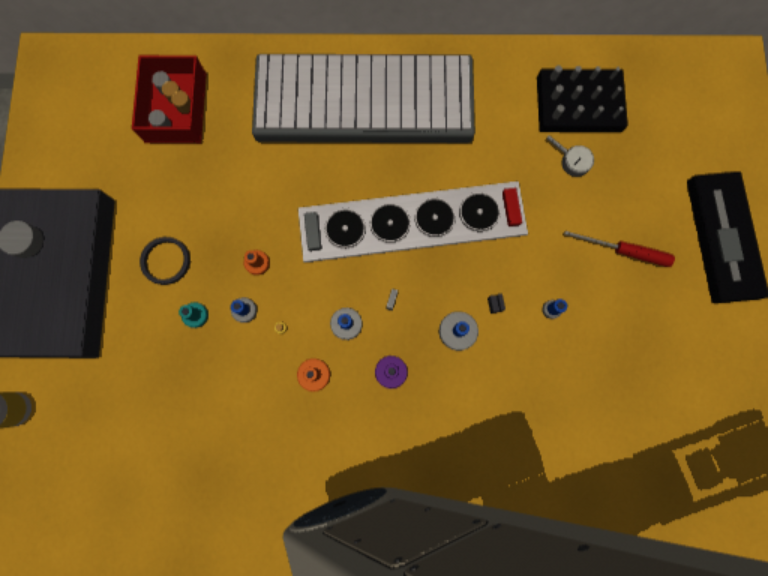

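View pics/scene0.png

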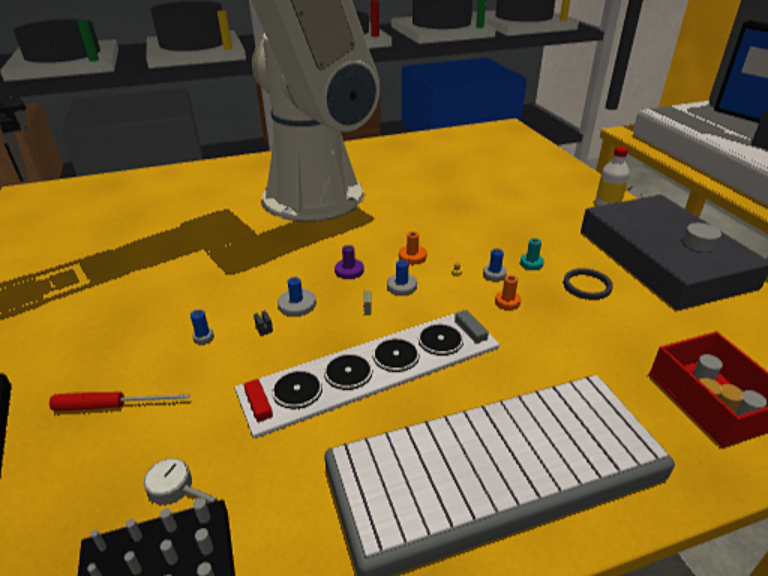

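The top view (at 1.5x scale) shows the red block at (512,207), on the -y side next to pad_d. The pads a to d are at (345,228), (390,222), (435,216) and (480,211). The blue-knob discs are 46 at (243,309), 58 at (346,323), 70 at (459,330) and 34 at (555,309). The scene view agrees.

```bash
cat > vis.py <<'E'
import numpy as np,cv2
from rig import viewer
def ray_plane(m,uv,z):
    R,t=np.array(m["R"]),np.array(m["t"]); c=-R.T@t
    d=R.T@np.array([(uv[0]-m["cx"])/m["fx"],(uv[1]-m["cy"])/m["fy"],1.]); return c+d*(z-c[2])/d[2]
def cloud(m,d):
    R,t=np.array(m["R"]),np.array(m["t"]); v,u=np.mgrid[:d.shape[0],:d.shape[1]]
    X=np.stack([(u-m["cx"])/m["fx"]*d,(v-m["cy"])/m["fy"]*d,d],-1); return (X-t)@R
def knobs(n,p,d):
    m=viewer.camera_model(n); h=cv2.cvtColor(p,cv2.COLOR_RGB2HSV)
    mask=((h[...,0]>100)&(h[...,0]<125)&(h[...,1]>120)&(h[...,2]>50)&(d>0)).astype(np.uint8)
    X=cloud(m,d); k,lab,st,ce=cv2.connectedComponentsWithStats(mask); out=[]
    for i in range(1,k):
        P=X[lab==i]; 
        if st[i,4]<40 or st[i,4]>1500: continue
        top=P[P[:,2]>.052]
        if len(top)<8: continue
        ts=(lab==i)&(X[...,2]>.052); v,u=np.nonzero(ts)
        c=ray_plane(m,((u.min()+u.max())/2,(v.min()+v.max())/2),.056)
        out.append((ce[i].round().tolist(),len(top),top.mean(0).round(4),c.round(4)))
    return out
E
python3 - <<'E'
from vis import *
for n in("top","scene"):
    z=np.load(n+".npz"); m=viewer.camera_model(n); p,d=z["p"],z["d"]
    for o in knobs(n,p,d): print(n,*o)
    g=cv2.cvtColor(p,cv2.COLOR_RGB2GRAY).astype(int)
    S=[(345,228),(390,222),(435,216),(480,211)] if n=="top" else [(441,338),(396,353),(348,370),(297,388)]
    for u,v in S:
        u,v=round(u/1.5),round(v/1.5); w=g[v-5:v+6,u-5:u+6].astype(float); w=np.clip(w-60,0,None)
        yy,xx=np.mgrid[v-5:v+6,u-5:u+6]; c=((w*xx).sum()/w.sum(),(w*yy).sum()/w.sum())
        print(n,"pad",np.round(c,1),ray_plane(m,c,.016).round(4))
    # disc steel diameter check skipped; sizes are evident
E
```

```text
top [158.0, 204.0] 50 [0.4579 0.2628 0.056 ] [0.4581 0.2632 0.056 ]
top [373.0, 204.0] 45 [ 0.4627 -0.2921  0.0563] [ 0.4631 -0.2927  0.056 ]
top [230.0, 214.0] 45 [0.4348 0.0783 0.0567] [0.4346 0.0788 0.056 ]
top [307.0, 219.0] 46 [ 0.4235 -0.1238  0.0565] [ 0.4244 -0.1241  0.056 ]
top pad [229.6 151.4] [0.6124 0.0829 0.016 ]
top pad [259.8 147.7] [ 0.6235 -0.0008  0.016 ]
top pad [289.7 144.2] [ 0.6341 -0.084   0.016 ]
top pad [319.5 140.4] [ 0.6457 -0.1671  0.016 ]
scene [498.0, 53.0] 1030 [0.1881 1.0766 0.2234] [-0.3218  1.6711  0.056 ]
scene [330.0, 174.0] 29 [0.4642 0.26   0.0563] [0.4624 0.2623 0.056 ]
scene [268.0, 181.0] 37 [0.4384 0.0755 0.0573] [0.4375 0.0756 0.056 ]
scene [196.0, 194.0] 30 [ 0.4294 -0.1258  0.0575] [ 0.4253 -0.1256  0.056 ]
scene [133.0, 216.0] 43 [ 0.4695 -0.2951  0.0572] [ 0.4672 -0.2957  0.056 ]
scene pad [293.5 224.4] [0.609  0.0833 0.016 ]
scene pad [263.7 234.8] [ 6.202e-01 -2.000e-04  1.600e-02]
scene pad [231.6 245.9] [ 0.6313 -0.0841  0.016 ]
scene pad [197.5 257.8] [ 0.6426 -0.1678  0.016 ]
```

```bash
cat > job.py <<'E'
from vis import *
from rig import bot,effector,planner,sense,viewer
D={34:(.466,-.294),46:(.461,.2625),58:(.4365,.077),70:(.4265,-.125)}
P={34:(.644,-.1675),46:(.633,-.084),58:(.622,-.0005),70:(.611,.083)}
a=(0.132+np.pi/2)/2; Q=[0,np.cos(a),np.sin(a),0]   # fingers close across the row
H=.125
def at(xy,z): return [float(xy[0]),float(xy[1]),z]
def pick(k):
    bot.goto(at(D[k],H),Q); bot.servo_line(at(D[k],.022),vel=.15)
    effector.grab(); s=sense(); print(k,"gap",s["finger_gap"],s["grip_force"],s["time"])
    assert .021<s["finger_gap"]<.028
    bot.servo_line(at(D[k],H),vel=.15)
def place(k):
    bot.servo_line(at(P[k],H),vel=.25); bot.servo_line(at(P[k],.044),vel=.12)
    hit=bot.servo_line(at(P[k],.034),vel=.02,guard=4); s=sense(); print("hit",hit,s["tcp_pos"],s["ft_force"],s["finger_gap"])
    effector.open_jaws(); bot.servo_line(at(P[k],H),vel=.15); print("t",sense()["time"])
E
python3 - <<'E'
from job import *
pick(34); place(34)
p,d=viewer.snapshot("wrist"); q,_=viewer.snapshot("scene")
cv2.imwrite("pics/a.png",np.hstack([p[:,:,::-1],q[:,:,::-1]])[:, :] if 0 else cv2.resize(np.hstack([p,q])[:,:,::-1],(800,300)))
E
```

```text
34 gap 0.023523906377711647 29.999788999557495 3.4833
hit True [ 0.64453034 -0.16760764  0.03778304] [-0.28321432  0.91435411  5.26905425] 0.02319230857997746
t 8.3833
```

View pics/a.png

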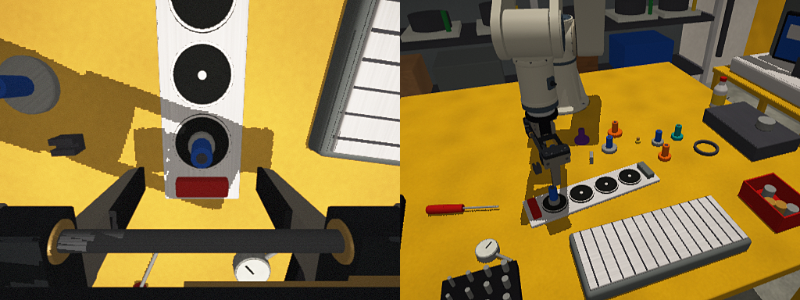

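The 34 mm disc stands on pad_d next to the red block. In the wrist view its base is at about (203,138) and concentric with the pad. I'll carry on with the other three.

```bash
python3 - <<'E'
from job import *
for k in (70,58,46):
    pick(k); place(k)
bot.goto([.35,-.35,.3],Q)
m=viewer.camera_model("top"); p,d=viewer.snapshot("top"); m2,_=viewer.snapshot("scene")
for o in knobs("top",p,d): print(*o)
c=cv2.resize(p[100:190,180:360,::-1],None,fx=4,fy=4,interpolation=cv2.INTER_CUBIC); cv2.imwrite("pics/b.png",c)
E
```

```text
70 gap 0.023329233803505735 29.999981224536896 11.25
hit True [0.61163855 0.08310604 0.03778442] [-0.39148488  0.25265657  3.92366684] 0.023440904603933752
t 16.3917
58 gap 0.023298303446194386 30.00008225440979 19.0
hit True [ 6.22602506e-01 -5.21159159e-04  3.77958859e-02] [-0.29265195 -0.08400081  5.60461375] 0.023242712097605093
t 23.825
46 gap 0.02327116894360511 30.000084042549133 26.875
hit True [ 0.633597   -0.08407538  0.03778073] [ 0.49910902 -0.62870045  5.11976134] 0.02351926077876306
t 32.45
[323.0, 135.0] 50 [ 0.6428 -0.1664  0.0715] [ 0.649  -0.1693  0.056 ]
[291.0, 138.0] 57 [ 0.6323 -0.0817  0.0713] [ 0.6373 -0.0834  0.056 ]
[260.0, 143.0] 51 [0.6206 0.0008 0.0714] [ 6.257e-01 -5.000e-04  5.600e-02]
[228.0, 146.0] 53 [0.6098 0.0841 0.0709] [0.6154 0.0848 0.056 ]
```

View pics/b.png

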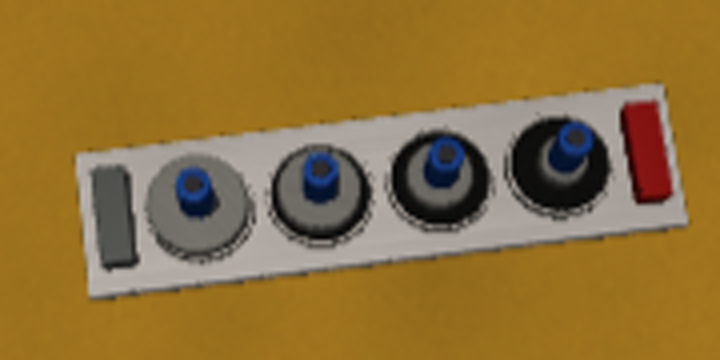

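The crop shows the discs in order 70, 58, 46, 34 at (200,205), (320,195), (440,182) and (560,165), with the smallest next to the red block. The knobs are within about 3 mm of the pad centres from the same camera, and the discs look flat.

```bash
python3 -c "
from rig import *
print(sign_off())"
```

```text
the job is handed in; nothing more can be done
None
```

The job is handed in: all four discs are released on the pads in order of diameter, with the 34 mm disc next to the red block; the last camera check showed them flat and within about 3 mm of centre, with the last one set down at about 32 s, but the sign-off gave no verdict.

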